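# Scrape the soldering jig clean and set a keyed connector to its mark

## Robot

A 7-joint arm with a two-finger parallel gripper is mounted at the origin on the work surface. World frame = base frame: x ahead of the robot, y to its left, z up, the work surface at z = 0. Lengths are in m, angles in rad, forces in N, time in s.
With the tool pointing down it reaches from about 0.4 to 0.85 m from the base axis. Payload 10.4 kg.
Tool frame: the origin (TCP) lies at the very end of the fingers, on their centre line; the grasp point (between the pads) lies 19 mm behind it; z points along the fingers, y is the line along which they close (so a half turn about z gives the same grasp; the last joint's range is limited). The gripper opens to 87 mm and grips with 3 to 60 N. Pads are 19 mm wide; open, the fingers measure 117 mm over their backs; the gripper's body (75 mm by 190 mm) begins 51 mm behind the grasp point.
Start: joints at [-1.314, 0.332, -0.065, 1.46, 0.022, 1.35, -0.088], TCP at [0.173, 0.601, 0.223] pointing down, gripper open.
Joint ranges: [-2.6, 2.6], [-0.5, 2.12], [-1.47, 1.34], [0.16, 2.42], [-1.27, 4.41], [0.06, 2.06], [-2.6, 2.6]. Speed limits (rad/s): [2.22, 2.22, 2.79, 2.79, 3.14, 3.14, 3.14].

## Interface

Orientations are given as a unit quaternion [x, y, z, w].
In Python, from bench import * gives the robot as it stands.
- The arm moves only by the tool carry_out, never from a script. Its argument "deltas" is a list of rows, each an object with "hand": the finger opening in mm, from 0 to 87; "dp": the shift along the tool's x, y, z each as a share of 250 mm, from -1 to 1, a list of three; "spin": the turn about the tool's z as a share of pi rad, from -1 to 1. In form: [{"hand": hand, "dp": [dx, dy, dz], "spin": spin}, ...]. A call has 1 to 20 rows; each row is the pose to reach, as a shift and turn from the pose commanded when the call began, along the tool's axes at that moment, turning the shorter way round; what a row does not reach only later rows make up. A row lasts 1/10 s, in which the tool goes at most 50 mm and 8.59 degrees, less where a joint would pass 70% of its speed; a pose out of reach is approached as far as the arm can. A call with a number of a shift or a turn outside -1 to 1 is refused whole. A call with a gripper value outside its range is refused whole. The fingers move at their own pace and stop on an object; "force" is the grip in N (left out, the last holds). Time passes only in rows, so rows that repeat a pose let the fingers close. It gives the time, the measured TCP pose, the force, the opening and the grip force at its end, in the units of the state.
- read_state(): the state, without advancing time (a new reading comes with each control period).
- camera(name): name is "side" or "top"; returns the picture (384x512x3 uint8, red, green, blue); there is no depth.
- get_calibration(name): a dict with "fx", "fy", "cx", "cy" (pixels), "k1" (the pictures are not rectified: a ray, as slopes to the right and down, at radius r is drawn at 1 + k1 r^2 times it, then the intrinsics apply), "R" (3x3) and "t" (3): a world point X has camera coordinates R X + t. Camera axes: x right, y down, z forward; pixel columns grow to the right and rows downward; lengths in m; the calibration is good to about 2 mm. A picture is of the moment at which its call begins. get_calibration takes no time and is no camera call.
- close_job(): hands the job in; it is judged then, once.
The state is a dict: "time": time; "joint_positions": joint angles; "joint_vel": joint speeds; "joint_torque": joint torques, N m; "ee_pos": TCP position; "eef_rot": TCP orientation; "ft_force": force on the tool from outside, world axes, zero at the start; "torque": the same for the moment, N m; "width": finger opening in m; "grip_force": force on a finger pad.
Only numpy, scipy, OpenCV 4.12 (cv2) and the standard library are available. Lean on these libraries where they do the work, as an engineer would, in place of code of your own. Each camera call takes 0.05 s, during which the arm holds its last target. There are 200 camera calls.

## Task

Take the scraper block from its caddy, scrape all four solder lumps off the jig's plate into the catch tray at its end (with the scraper, not with the fingers), and stand the scraper upright back in its caddy. Then stand the round metal connector centred on the tan disc on the plate, turned so that its tab faces straight at the printed arrow; set it down gently, never let it drop. Leave the flux tin, the solder spool and the wool tin alone.

Things in the scene. Friction and masses are not known exactly. Their poses are not given: they have to be found in the camera images.
- jig: fixed soldering jig: dark steel plate on a grey block, top 150 x 170 mm (x by y), flat top 35 mm above its underside; origin at the centre of the underside. An open aluminium catch tray adjoins the plate's -y end. The jig may stand turned by up to 20 degrees. It and all the other things stand on a blue bench mat 4 mm thick
- tray_in (a point): centre of the catch tray's floor, axes as the jig's; inside 144 mm (x) by 75 mm (y), it begins right at the plate's -y edge; floor 4 mm and its three outer walls 20 mm above the jig's underside, so 15 mm lower than the plate's top
- pad: flat tan disc, 62 mm across, printed on the plate (no thickness to feel), with a white triangular arrow, 20 mm long and 24 mm wide, printed outside it; origin at the disc's centre on the plate's top; +x points from the centre towards the arrow
- mark (a point): tip of the printed arrow, 43 mm from the disc's centre along the pad's +x; the arrow points at the disc's centre
- scraper: scraper block of brown wood with a steel foot, 90 mm long (x), 65 mm tall; lower part (up to 22 mm) 26 mm thick (y), the grip above it 60 mm long and 22 mm thick; about 0.15 kg; origin at the centre of its underside, z up. It starts standing upright in the caddy
- caddy: fixed low grey plastic tray, 122 x 60 mm outside (x by y), 14 mm tall, walls and floor 4 mm thick; origin at the centre of its underside. It is on the left or on the right of the jig, the connector on the other side
- connector: round bare-metal connector shell standing upright: can 40 mm across and 45 mm tall on a flange 52 mm across and 5 mm thick; one flat tab, 12 mm wide and 5 mm thick, sticks out of the flange along +x to 39 mm from the axis; about 0.12 kg; origin at the centre of its underside, z up
- connector_tab (a point): outer end of the connector's tab
- flux_tin: bystander: flat round metal tin, 62 mm across, 24 mm tall; origin at its underside
- spool: bystander: solder spool standing on end, 52 mm across, 38 mm tall; origin at its underside
- wool_tin: bystander: round dark tin of brass wool, 64 mm across, 49 mm tall; origin at its underside
- lump0: loose lump of old solder lying on the plate, about 13 x 12 x 10 mm, 10 g; origin at its middle
- lump1: loose lump of old solder lying on the plate, about 13 x 12 x 10 mm, 10 g; origin at its middle
- lump2: loose lump of old solder lying on the plate, about 13 x 12 x 10 mm, 10 g; origin at its middle
- lump3: loose lump of old solder lying on the plate, about 13 x 12 x 10 mm, 10 g; origin at its middle
Mind the look-alikes: they are no part of the job. Leave any pink look-alike of the connector alone.

How it is judged:
On the way, in this order (a step that is already met when the one before it is completed fails the run):
1. the scraper is down on the plate (its foot less than 8 mm above it) (x of scraper in the frame of jig between -0.075 and 0.075 m and y of scraper in the frame of jig between -0.1 and 0.1 m and z of scraper in the frame of jig between 0.03 and 0.043 m), for 0.1 s.
2. all four lumps lie in the catch tray (x of lump0 in the frame of tray_in between -0.075 and 0.075 m and y of lump0 in the frame of tray_in between -0.042 and 0.042 m and z of lump0 in the frame of tray_in between -0.01 and 0.02 m and x of lump1 in the frame of tray_in between -0.075 and 0.075 m and y of lump1 in the frame of tray_in between -0.042 and 0.042 m and z of lump1 in the frame of tray_in between -0.01 and 0.02 m and x of lump2 in the frame of tray_in between -0.075 and 0.075 m and y of lump2 in the frame of tray_in between -0.042 and 0.042 m and z of lump2 in the frame of tray_in between -0.01 and 0.02 m and x of lump3 in the frame of tray_in between -0.075 and 0.075 m and y of lump3 in the frame of tray_in between -0.042 and 0.042 m and z of lump3 in the frame of tray_in between -0.01 and 0.02 m), for 0.2 s.
3. the scraper stands upright in its caddy, released (x of scraper in the frame of caddy between -0.02 and 0.02 m and y of scraper in the frame of caddy between -0.02 and 0.02 m and z of scraper in the frame of caddy between 0 and 0.009 m and angle between scraper's own z axis and vertical below 0.08 rad and linear speed of scraper below 0.02 m/s and contact force between the fingers and scraper below 0.1 N), for 0.2 s.
4. the connector stands upright on the disc, tab to the arrow, released (horizontal distance between connector and pad below 0.007 m and z of connector in the frame of jig between 0.031 and 0.039 m and angle between connector's own z axis and vertical below 0.06 rad and angle between the x axis of connector and the x axis of pad, either way round below 0.17 rad and x of connector_tab in the frame of pad above 0.02 m and linear speed of connector below 0.02 m/s and contact force between the fingers and connector below 0.1 N), for 0.2 s.
At the end, for the whole second after the job is handed in: all four lumps in the catch tray; the scraper upright on the caddy's floor, at rest; the connector upright on the plate, at rest, its axis within 7 mm of the disc's centre and its tab within 0.17 rad (10 degrees) of the direction of the arrow (all of step 2 and x of scraper in the frame of caddy between -0.02 and 0.02 m and y of scraper in the frame of caddy between -0.02 and 0.02 m and z of scraper in the frame of caddy between 0 and 0.009 m and angle between scraper's own z axis and vertical below 0.08 rad and linear speed of each of scraper, connector below 0.02 m/s and horizontal distance between connector and pad below 0.007 m and z of connector in the frame of jig between 0.031 and 0.039 m and angle between connector's own z axis and vertical below 0.06 rad and angle between the x axis of connector and the x axis of pad, either way round below 0.17 rad and x of connector_tab in the frame of pad above 0.02 m); the robot touches nothing.
It fails at once if a finger pushes a lump (contact force between the fingers and lump0 above 0.3 N or contact force between the fingers and lump1 above 0.3 N or contact force between the fingers and lump2 above 0.3 N or contact force between the fingers and lump3 above 0.3 N).
It fails at once if the connector is dropped or knocked (faster than 0.4 m/s with no finger on it) (linear speed of connector above 0.4 m/s and contact force between the fingers and connector below 0.1 N).
It fails at once if the connector is tipped over (angle between connector's own z axis and vertical above 0.8 rad).
It fails at once if a bystander is moved more than 20 mm (distance of any of flux_tin, spool, wool_tin from where it was at the start of the episode above 0.02 m).
It also fails if it takes over 64 s, if anything falls off the work surface, if the arm or the gripper's body presses on something with over 40 N, if the wrist force passes 120 N, or if a joint passes its speed limit or range.

## Working session

There is one attempt and no reset: what is moved stays moved. The work goes in short steps, Python scripts to look and compute and a tool call to move; the robot and the scene stay as the last step left them, time stands still between calls to the robot, and variables do not carry over. Pictures are saved under pics/ and viewed, at most 10 in all, crops included, and the job is handed in when it is done.

Besides the shell and the picture viewer there is one more tool, called after "Emit:" as name(argument=value, ...), one argument or row to a line, values as JSON. carry_out: Moves the arm, as the interface text tells. Its arguments: {"type":"object","properties":{"deltas":{"type":"array","items":{"type":"object","properties":{"hand":{"type":"number"},"dp":{"type":"array","items":{"type":"number","minimum":-1,"maximum":1}},"spin":{"type":"number","minimum":-1,"maximum":1}}}},"force":{"type":"number"}},"required":["deltas"]}

```bash
mkdir -p pics; cat > h.py <<'E'
from bench import *
import numpy as np, cv2
def undist(n,uv):
    c=get_calibration(n); K=np.array([[c['fx'],0,c['cx']],[0,c['fy'],c['cy']],[0,0,1.]])
    d=np.array([c['k1'],0,0,0,0.])
    p=cv2.undistortPoints(np.array(uv,float).reshape(-1,1,2),K,d).reshape(-1,2)
    return c,np.c_[p,np.ones(len(p))]
def onplane(n,uv,z):
    c,r=undist(n,uv); R=np.array(c['R']);t=np.array(c['t']); o=-R.T@t; d=r@R
    return o+d*((z-o[2])/d[:,2])[:,None]
def proj(n,X):
    c=get_calibration(n);R=np.array(c['R']);t=np.array(c['t'])
    K=np.array([[c['fx'],0,c['cx']],[0,c['fy'],c['cy']],[0,0,1.]])
    return cv2.projectPoints(np.array(X,float).reshape(-1,1,3),cv2.Rodrigues(R)[0],t,K,np.array([c['k1'],0,0,0,0.]))[0].reshape(-1,2)
def shot(n,f):
    im=np.array(camera(n)); cv2.imwrite(f,im[:,:,::-1]); return im
E
python3 - <<'E'
from h import *
for n in('top','side'):
    shot(n,f'pics/{n}0.png'); c=get_calibration(n); R=np.array(c['R']); print(n,c['fx'],c['k1'],-R.T@np.array(c['t'])); print(R.round(3))
s=read_state(); print(s['time'],s['ee_pos'],s['eef_rot'],s['width'],s['ft_force'])
a=cv2.imread('pics/top0.png'); 
E
```

```text
top 356.8795968042623 0.018444109219160013 [ 0.37598921 -0.09382806  1.07740219]
[[ 0.028 -1.     0.005]
 [-0.994 -0.028 -0.109]
 [ 0.109 -0.002 -0.994]]
side 411.0352383949177 -0.03637864090515029 [-0.17920406 -0.86009625  0.79880904]
[[ 0.764 -0.645  0.015]
 [-0.379 -0.468 -0.799]
 [ 0.522  0.605 -0.602]]
0.1 [0.17250259 0.60036293 0.22184014] [ 1.39452200e-01  9.90228601e-01 -6.29720464e-04 -7.13780485e-05] 0.0872928777401665 [-0.79433055 -0.34812093 -0.13082778]
```

View pics/top0.png

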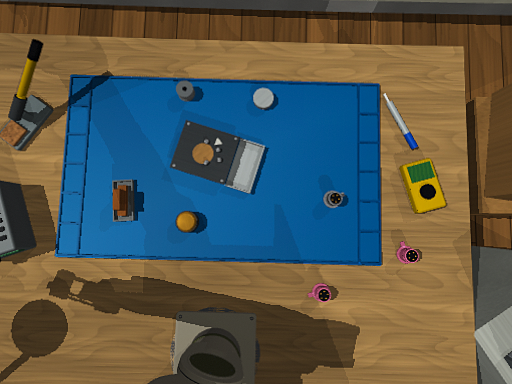

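View pics/side0.png

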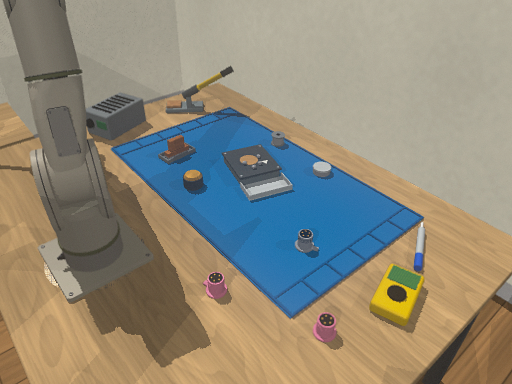

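Top view: the jig plate is at (208,152) with its tray at (248,166), the caddy and scraper are at (124,201), the spool at (185,90), the flux tin at (263,98) and the wool tin at (187,221). There are three connector candidates: grey metal at (335,199), pink at (322,293) and pink at (410,253). Only the grey one is bare metal, so I'll confirm it in an enlarged crop.

```bash
python3 - <<'E'
from h import *
a=cv2.imread('pics/top0.png')
def z(x,y,w,h,s): return cv2.resize(a[y:y+h,x:x+w],(w*s,h*s),interpolation=cv2.INTER_CUBIC)
c=np.zeros((600,800,3),np.uint8)
j=z(165,115,110,85,5); c[:425,:550]=j
k=z(100,170,50,60,5)[:,:250]; c[0:300,550:800]=k
k=z(315,180,40,40,6); c[300:540,555:795]=k
c[430:590,0:160]=z(303,275,40,40,4); c[430:590,170:330]=z(390,235,40,40,4)
cv2.imwrite('pics/crop1.png',c)
E
```

```text
(no output)
```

View pics/crop1.png

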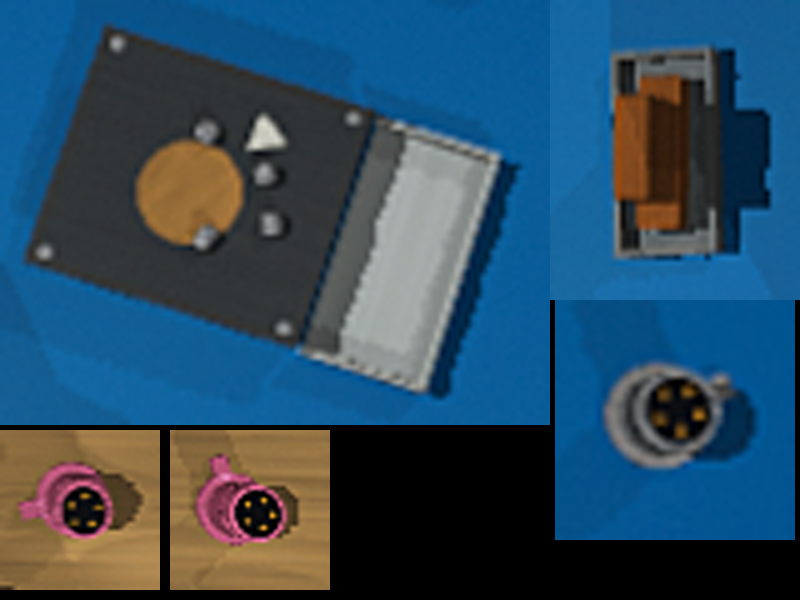

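The crop confirms that the grey metal shell at (335,199) is the connector, with its tab to the upper right; the two lookalikes are pink. The lumps are at about (206,141), (218,149), (219,159) and (206,162), and the arrow at about (218,141). Next I'll measure these properly.

```bash
cat > m.py <<'E'
from h import *
top=cv2.imread('pics/top0.png'); sid=cv2.imread('pics/side0.png')
def blobs(im,f,box,amin=5):
    x0,y0,x1,y1=box; h=cv2.cvtColor(im,cv2.COLOR_BGR2HSV).astype(int)[y0:y1,x0:x1]
    m=f(h[...,0],h[...,1],h[...,2]).astype(np.uint8)
    n,l,st,ce=cv2.connectedComponentsWithStats(m,connectivity=4)
    return [(st[i,4],ce[i]+[x0,y0],np.argwhere(l==i)[:,::-1]+[x0,y0]) for i in range(1,n) if st[i,4]>=amin]
E
python3 - <<'E'
from m import *
np.set_printoptions(precision=4,suppress=True)
# plate hull: dark
def corners(b):
    pts=np.vstack([x[2] for x in b]).astype(np.float32); r=cv2.minAreaRect(pts); return cv2.boxPoints(r),r
b=max(blobs(top,lambda h,s,v:(s<70)&(v<95),(165,115,245,200),50),key=lambda t:t[0])
c,r=corners([b]); P=onplane('top',c,.039); print('plate px',c.tolist(),'\n',P[:,:2],np.linalg.norm(np.diff(P,axis=0),axis=1),P.mean(0))
print('disc');
for im,n,box in((top,'top',(185,130,225,175)),(sid,'side',(225,140,290,180))):
    for a,ce,p in blobs(im,lambda h,s,v:(h>8)&(h<25)&(s>90)&(v>90),box,20):
        e=cv2.minEnclosingCircle(p.astype(np.float32)); print(n,a,ce,e,onplane(n,[ce,e[0]],.039))
print('bright')
for im,n,box in((top,'top',(185,128,235,175)),(sid,'side',(232,148,285,180))):
    for a,ce,p in blobs(im,lambda h,s,v:(s<60)&(v>105),box,5):
        print(n,a,ce,top[0,0] is None,onplane(n,[ce],.039 if a>40 else .046)[0,:2])
print('scraper')
for im,n,box in((top,'top',(105,175,145,225)),(sid,'side',(155,130,200,165))):
    for a,ce,p in blobs(im,lambda h,s,v:(h<14)&(s>120),box,20):
        r=cv2.minAreaRect(p.astype(np.float32)); print(n,a,ce,r,onplane(n,[ce],.06)); 
print('tins')
for lab,ce,z in(('spool',(185,90),.042),('flux',(263,98),.028),('wool',(187,221),.053)): print(lab,onplane('top',[ce],z))
E
```

```text
plate px [[169.90000915527344, 166.3000030517578], [185.6000213623047, 119.19999694824219], [239.3000030517578, 137.09999084472656], [223.59999084472656, 184.1999969482422]] 
 [[ 0.5328  0.1465]
 [ 0.6759  0.1072]
 [ 0.6262 -0.0544]
 [ 0.4844 -0.0129]] [0.1484 0.169  0.1477] [0.5798 0.0466 0.039 ]
disc
top 339 [202.3156 152.6873] ((202.5, 153.0), 10.688879013061523) [[0.5761 0.0532 0.039 ]
 [0.5752 0.0527 0.039 ]]
side 119 [248.8571 159.0504] ((248.5, 159.0), 8.558721542358398) [[0.578  0.0541 0.039 ]
 [0.5772 0.0552 0.039 ]]
bright
top 37 [217.5946 141.6486] False [0.609  0.0088]
top 10 [205.6 141.1] False [0.6096 0.0441]
top 9 [217.1111 149.3333] False [0.586  0.0093]
top 9 [218.6667 159.5556] False [0.5558 0.0036]
top 12 [205.1667 161.9167] False [0.5476 0.0428]
side 11 [257.6364 155.4545] False [0.609  0.0445]
side 31 [262.2581 161.6452] False [0.5958 0.005 ]
side 12 [244.1667 162.0833] False [0.5468 0.0411]
side 11 [253.4545 165.7273] False [0.5569 0.0046]
side 59 [278.1186 177.2881] False [ 0.5823 -0.0886]
side 5 [240.8 175.4] False [ 0.4895 -0.0128]
scraper
top 389 [120.2442 199.7378] ((120.0, 200.0), (30.0, 14.0), 90.0) [[0.4296 0.2771 0.06  ]]
side 31 [174.3871 138.129 ] ((174.50001525878906, 138.00001525878906), (2.2360680103302, 13.416407585144043), 63.43495178222656) [[0.4375 0.3036 0.06  ]]
tins
spool [[0.7645 0.1126 0.042 ]]
flux [[ 0.7518 -0.1221  0.028 ]]
wool [[0.3746 0.0864 0.053 ]]
```

```bash
python3 - <<'E'
import cv2,numpy as np
a=cv2.imread('pics/top0.png');s=cv2.imread('pics/side0.png')
c=np.zeros((600,800,3),np.uint8)
def z(im,x,y,w,h,k): return cv2.resize(im[y:y+h,x:x+w],(w*k,h*k),interpolation=cv2.INTER_NEAREST)
c[:400,:320]=z(a,105,175,40,50,8)
c[:320,330:650]=z(a,317,182,40,40,8)[:320]
c[400:600,:400]=z(s,155,130,50,25,8)
c[330:600,410:800]=z(s,225,140,65,45,6)
cv2.imwrite('pics/crop2.png',c)
E
```

```text
(no output)
```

View pics/crop2.png

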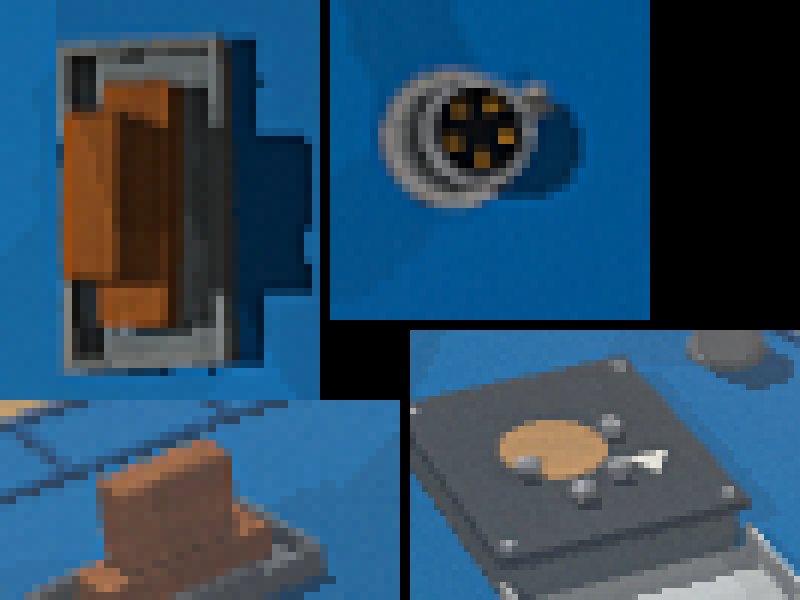

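The enlarged views show the scraper's grip top at about px (116,199) standing in the caddy, the connector flange at about (331.5,199) with its tab end at about (343,193), and the disc, arrow and lumps seen from the side. I'll now turn these into frames and check the sizes.

```bash
python3 - <<'E'
from m import *
np.set_printoptions(precision=4,suppress=True)
f=lambda u,v,x0,y0,ou=0:( x0+(u-ou)/8-.5, y0+v/8-.5)
t=[f(64,112,105,175),f(122,112,105,175),f(122,280,105,175),f(64,280,105,175)]
G=onplane('top',t,.073); print('grip top',G[:,:2],G.mean(0))
cd=[f(56,40,105,175),f(220,34,105,175),f(226,366,105,175),f(66,374,105,175)]
C=onplane('top',cd,.018); print('caddy',C[:,:2],C.mean(0),np.linalg.norm(np.roll(C,-1,0)-C,axis=1))
d=C[0]-C[3];d2=C[1]-C[2]; print('caddy x yaw deg',np.degrees([np.arctan2(d[1],d[0]),np.arctan2(d2[1],d2[0])]), 'grip', np.degrees(np.arctan2(*(G[0]-G[3])[[1,0]])))
# side grip top corners (crop origin u 0,v400)
g=lambda u,v:(155+u/8-.5,130+(v-400)/8-.5)
S=onplane('side',[g(98,486),g(202,440),g(232,455),g(112,494)],.073); print('side grip top',S[:,:2],S.mean(0))
# connector
for im,n,box in((top,'top',(320,185,352,215)),(sid,'side',(290,222,325,260))):
    for a,ce,p in blobs(im,lambda h,s,v:(s<90)&(v<235)|(h<40),box,15):
        print('con',n,a,ce)
    for a,ce,p in blobs(im,lambda h,s,v:(v<60),box,12): print(' dark',n,a,ce,onplane(n,[ce],.049))
F=onplane('top',[f(450,138,317,182,330),f(540,92,317,182,330)],.009); T=onplane('top',[f(482,130,317,182,330)],.049)
print('flange,tab',F,'cantop',T,np.linalg.norm(F[1]-F[0]),'tab yaw',np.degrees(np.arctan2(*(F[1]-F[0])[[1,0]])))
# pad
A=onplane('top',[(217.6,141.6)],.039)[0]; D=np.array([.5762,.0535,.039]); print('arrow',A,np.linalg.norm(A-D),np.degrees(np.arctan2(*(A-D)[[1,0]])))
print('reach',np.linalg.norm(G.mean(0)[:2]),np.linalg.norm(F[0][:2]))
E
```

```text
grip top [[0.4599 0.2962]
 [0.4605 0.2759]
 [0.4016 0.2719]
 [0.4011 0.292 ]] [0.4308 0.284  0.073 ]
caddy [[0.4913 0.3224]
 [0.4953 0.2619]
 [0.3725 0.2518]
 [0.3681 0.31  ]] [0.4318 0.2865 0.018 ] [0.0606 0.1232 0.0584 0.1239]
caddy x yaw deg [5.745  4.7189] grip 4.03948512546474
side grip top [[0.3982 0.2871]
 [0.455  0.2936]
 [0.4582 0.2737]
 [0.3994 0.2772]] [0.4277 0.2829 0.073 ]
con top 242 [332.4545 198.7397]
 dark top 72 [335.2083 197.8611] [[ 0.4528 -0.337   0.049 ]]
con side 307 [305.0195 242.8241]
flange,tab [[ 0.4528 -0.3354  0.009 ]
 [ 0.471  -0.3691  0.009 ]] cantop [[ 0.4531 -0.3379  0.049 ]] 0.038305316302225195 tab yaw -61.55767422550214
arrow [0.6107 0.0095 0.039 ] 0.055981482178180025 -51.893348505127506
reach 0.5159816031780634 0.5634878347983198
```

```bash
cat > plan.py <<'E'
from h import *
import json
np.set_printoptions(precision=4,suppress=True)
def axes(yaw): # yaw of tool y in world, tool z down
    y=np.array([np.cos(yaw),np.sin(yaw),0]); z=np.array([0,0,-1.]); return np.c_[np.cross(y,z),y,z]
def plan(p0,yaw0,targets):
    """p0,yaw0: commanded pose at call begin; targets: (pos,yaw_deg)"""
    A=axes(np.radians(yaw0))
    for p,yw in targets:
        d=A.T@(np.array(p)-p0)/.25; s=-(yw-yaw0)/180; print('dp',d.round(4).tolist(),'spin',round(s,4))
def now():
    s=read_state(); q=s['eef_rot']; from scipy.spatial.transform import Rotation as R
    M=R.from_quat(q).as_matrix(); return np.array(s['ee_pos']),np.degrees(np.arctan2(M[1,1],M[0,1])),M[2,2],s
E
python3 - <<'E'
from plan import *
p,y,c,s=now(); print(p,y,c)
plan(np.array([.173,.601,.223]),y,[((.431,.284,.15),95),((.431,.284,.035),95)])
E
```

```text
[0.1725 0.6004 0.2218] 73.9676981205937 -0.9999991967146236
dp [-1.3421, -0.9337, 0.292] spin -0.1168
dp [-1.3421, -0.9337, 0.752] spin -0.1168
```

Emit:
carry_out(
  deltas=[
    {"hand":87,"dp":[-0.13,-0.09,0.03],"spin":-0.02},
    {"hand":70,"dp":[-0.26,-0.18,0.06],"spin":-0.04},
    {"hand":60,"dp":[-0.4,-0.28,0.09],"spin":-0.06},
    {"hand":60,"dp":[-0.54,-0.38,0.12],"spin":-0.08},
    {"hand":60,"dp":[-0.68,-0.47,0.15],"spin":-0.1},
    {"hand":60,"dp":[-0.82,-0.57,0.18],"spin":-0.117},
    {"hand":60,"dp":[-0.95,-0.66,0.21],"spin":-0.117},
    {"hand":60,"dp":[-0.95,-0.66,0.21],"spin":-0.117},
    {"hand":60,"dp":[-0.95,-0.66,0.21],"spin":-0.117},
  ],
  force=40,
)

```text
time: 1.0
ee_pos: [0.3556, 0.3758, 0.1698]
eef_rot: [-0.043, 0.999, -0.0, -0.0]
ft_force: [-0.7, 0.0, -0.6]
width: 0.06
grip_force: 0.0
```

```bash
python3 - <<'E'
from plan import *
p,y,c,s=now(); print(p,y,c)
A=axes(np.radians(73.97)); p0=np.array([.173,.601,.223])+A@np.array([-.95,-.66,.21])*.25; print(p0)
plan(p0,95.03,[((.431,.284,.14),95),((.431,.284,.035),95)])
E
```

```text
[0.3556 0.3758 0.1698] 94.9055240803443 -0.9999998213762019
[0.3557 0.3768 0.1705]
dp [-0.2675, -0.3963, 0.122] spin 0.0002
dp [-0.2675, -0.3963, 0.542] spin 0.0002
```

Emit:
carry_out(
  deltas=[
    {"hand":60,"dp":[-0.09,-0.13,0.04],"spin":0},
    {"hand":60,"dp":[-0.18,-0.26,0.08],"spin":0},
    {"hand":60,"dp":[-0.268,-0.396,0.122],"spin":0},
    {"hand":60,"dp":[-0.268,-0.396,0.122],"spin":0},
    {"hand":60,"dp":[-0.268,-0.396,0.22],"spin":0},
    {"hand":60,"dp":[-0.268,-0.396,0.32],"spin":0},
    {"hand":60,"dp":[-0.268,-0.396,0.42],"spin":0},
    {"hand":60,"dp":[-0.268,-0.396,0.5],"spin":0},
    {"hand":60,"dp":[-0.268,-0.396,0.542],"spin":0},
    {"hand":60,"dp":[-0.268,-0.396,0.542],"spin":0},
  ],
)

```text
time: 2.0
ee_pos: [0.4295, 0.2844, 0.0335]
eef_rot: [-0.045, 0.999, -0.001, -0.001]
ft_force: [0.1, -0.3, -0.1]
width: 0.06
grip_force: 0.0
```

```bash
python3 - <<'E'
from plan import *
p,y,c,s=now(); print(p,y,c,s['ft_force'])
i=shot('top','pics/t1.png');j=shot('side','pics/s1.png')
a=cv2.resize(i[150:250,80:180,::-1],None,fx=4,fy=4);b=cv2.resize(j[100:200,130:230,::-1],None,fx=4,fy=4)
cv2.imwrite('pics/c3.png',np.hstack([a,b]))
E
```

```text
[0.4295 0.2844 0.0335] 95.11845207681546 -0.9999974379441551 [ 0.1043 -0.2611 -0.1471]
```

View pics/c3.png

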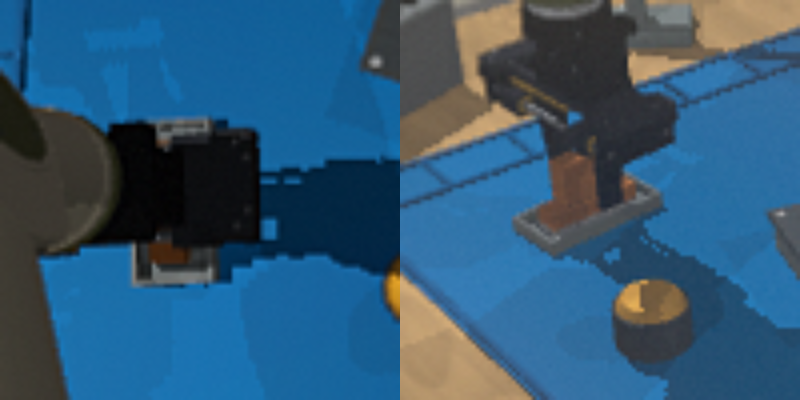

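The fingers straddle the scraper's grip along y, centred at about (178,198) in the side crop, and everything else is clear. I'll close them and lift.

Emit:
carry_out(
  deltas=[
    {"hand":10,"dp":[0,0,0],"spin":0},
    {"hand":10,"dp":[0,0,0],"spin":0},
    {"hand":10,"dp":[0,0,0],"spin":0},
    {"hand":10,"dp":[0,0,0],"spin":0},
    {"hand":10,"dp":[0,0,0],"spin":0},
    {"hand":10,"dp":[0,0,0],"spin":0},
    {"hand":10,"dp":[0,0,-0.05],"spin":0},
    {"hand":10,"dp":[0,0,-0.15],"spin":0},
    {"hand":10,"dp":[0,0,-0.25],"spin":0},
    {"hand":10,"dp":[0,0,-0.32],"spin":0},
    {"hand":10,"dp":[0,0,-0.32],"spin":0},
  ],
  force=40,
)

```text
time: 3.2
ee_pos: [0.432, 0.2846, 0.1176]
eef_rot: [-0.044, 0.999, 0.001, 0.002]
ft_force: [0.0, 0.6, -2.0]
width: 0.0218
grip_force: 40.0
```

```bash
python3 - <<'E'
from plan import *
p,y,c,s=now(); print(p,y,c,s['width'],s['grip_force'],s['ft_force'])
# commanded
p0=np.array([.431,.284,.115]); C=np.array([.5798,.0466,0]); a=np.radians(-17.1); jx=np.array([np.cos(a),np.sin(a),0]); jy=np.array([-np.sin(a),np.cos(a),0])
for yy in(.045,-.092): print(C+yy*jy)
q=C+.045*jy
plan(p0,95,[((q[0],q[1],.115),72.9),((q[0],q[1],.0675),72.9)])
print('then in jig-aligned tool frame'); e=C-.092*jy
plan(np.r_[q[:2],.0675],72.9,[((e[0],e[1],.0675),72.9)])
E
```

```text
[0.432  0.2846 0.1176] 95.01502948445095 -0.9999896026257524 0.021763657828185002 39.99735413119197 [ 0.039   0.5559 -1.9735]
[0.593  0.0896 0.    ]
[ 0.5527 -0.0413  0.    ]
dp [-0.5779, -0.8311, 0.0] spin 0.1228
dp [-0.5779, -0.8311, 0.19] spin 0.1228
then in jig-aligned tool frame
dp [-0.0, -0.548, 0.0] spin -0.0
```

Emit:
carry_out(
  deltas=[
    {"hand":10,"dp":[-0.08,-0.12,0],"spin":0.018},
    {"hand":10,"dp":[-0.16,-0.24,0],"spin":0.036},
    {"hand":10,"dp":[-0.25,-0.36,0],"spin":0.054},
    {"hand":10,"dp":[-0.33,-0.48,0],"spin":0.072},
    {"hand":10,"dp":[-0.41,-0.6,0],"spin":0.09},
    {"hand":10,"dp":[-0.5,-0.72,0],"spin":0.108},
    {"hand":10,"dp":[-0.578,-0.831,0],"spin":0.123},
    {"hand":10,"dp":[-0.578,-0.831,0],"spin":0.123},
    {"hand":10,"dp":[-0.578,-0.831,0],"spin":0.123},
    {"hand":10,"dp":[-0.578,-0.831,0.06],"spin":0.123},
    {"hand":10,"dp":[-0.578,-0.831,0.12],"spin":0.123},
    {"hand":10,"dp":[-0.578,-0.831,0.17],"spin":0.123},
    {"hand":10,"dp":[-0.578,-0.831,0.17],"spin":0.123},
    {"hand":10,"dp":[-0.578,-0.831,0.17],"spin":0.123},
  ],
)

```text
time: 4.6
ee_pos: [0.5925, 0.0897, 0.0716]
eef_rot: [0.149, 0.989, -0.0, -0.0]
ft_force: [1.0, 0.7, -2.4]
width: 0.0219
grip_force: 40.0
```

```bash
python3 - <<'E'
from plan import *
p,y,c,s=now(); print(p,y,c,s['width'],s['ft_force'])
i=shot('top','pics/t2.png');j=shot('side','pics/s2.png')
p,y,c,s=now(); print(p,y)
a=cv2.resize(i[100:200,150:280,::-1],None,fx=3,fy=3);b=cv2.resize(j[110:210,200:330,::-1],None,fx=3,fy=3)
cv2.imwrite('pics/c4.png',np.hstack([a,b]))
E
```

```text
[0.5925 0.0897 0.0716] 72.91403526881528 -0.9999995496392995 0.02194534473462108 [ 1.0478  0.7077 -2.3624]
[0.5932 0.0897 0.0725] 72.89633874747346
```

View pics/c4.png

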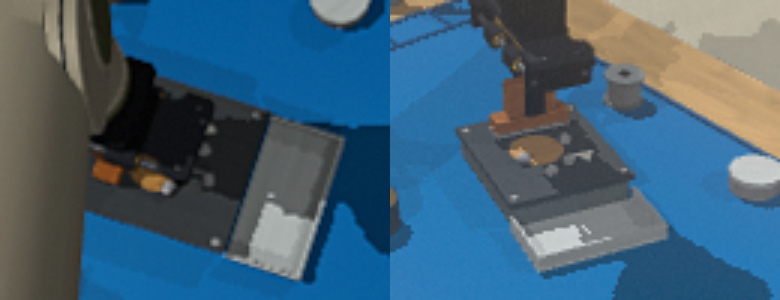

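Emit:
carry_out(
  deltas=[
    {"hand":10,"dp":[0,0,0.01],"spin":0},
    {"hand":10,"dp":[0,0,0.02],"spin":0},
    {"hand":10,"dp":[0,0,0.02],"spin":0},
    {"hand":10,"dp":[0,0,0.02],"spin":0},
  ],
)

```text
time: 5.1
ee_pos: [0.5929, 0.0895, 0.0671]
eef_rot: [0.149, 0.989, 0.0, 0.0]
ft_force: [-0.0, 0.3, -1.6]
width: 0.0219
grip_force: 40.0
```

```bash
python3 - <<'E'
from plan import *
p,y,c,s=now(); print(p,y,c,s['width'],s['ft_force'])
E
```

```text
[0.5929 0.0895 0.0671] 72.88717609379152 -0.9999999931816205 0.021891773695903182 [-0.0061  0.3447 -1.5531]
```

Emit:
carry_out(
  deltas=[
    {"hand":10,"dp":[0,-0.04,0],"spin":0},
    {"hand":10,"dp":[0,-0.08,0],"spin":0},
    {"hand":10,"dp":[0,-0.12,0],"spin":0},
    {"hand":10,"dp":[0,-0.16,0],"spin":0},
    {"hand":10,"dp":[0,-0.2,0],"spin":0},
    {"hand":10,"dp":[0,-0.24,0],"spin":0},
    {"hand":10,"dp":[0,-0.28,0],"spin":0},
    {"hand":10,"dp":[0,-0.32,0],"spin":0},
    {"hand":10,"dp":[0,-0.36,0],"spin":0},
    {"hand":10,"dp":[0,-0.4,0],"spin":0},
    {"hand":10,"dp":[0,-0.44,0],"spin":0},
    {"hand":10,"dp":[0,-0.48,0],"spin":0},
    {"hand":10,"dp":[0,-0.52,0],"spin":0},
    {"hand":10,"dp":[0,-0.555,0],"spin":0},
    {"hand":10,"dp":[0,-0.555,0],"spin":0},
    {"hand":10,"dp":[0,-0.555,0],"spin":0},
    {"hand":10,"dp":[0,-0.555,0],"spin":0},
  ],
)

```text
time: 6.8
ee_pos: [0.5522, -0.0424, 0.067]
eef_rot: [0.148, 0.989, 0.0, 0.0]
ft_force: [0.1, -0.5, -1.1]
width: 0.0216
grip_force: 40.0
```

```bash
python3 - <<'E'
from plan import *
p,y,c,s=now(); print(p,y,c,s['width'],s['ft_force'])
i=shot('top','pics/t3.png');j=shot('side','pics/s3.png')
a=cv2.resize(i[100:200,170:300,::-1],None,fx=3,fy=3);b=cv2.resize(j[110:210,200:330,::-1],None,fx=3,fy=3)
cv2.imwrite('pics/c5.png',np.hstack([a,b]))
E
```

```text
[ 0.5522 -0.0424  0.067 ] 72.93204828658565 -0.9999999193017348 0.021647717338042546 [ 0.1334 -0.4547 -1.1168]
```

View pics/c5.png

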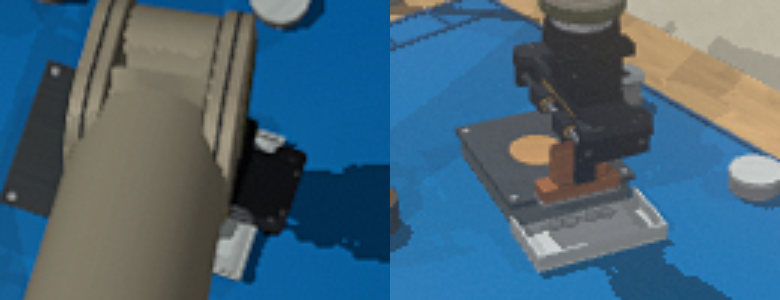

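```bash
python3 - <<'E'
from plan import *
plan(np.array([.5522,-.0430,.0675]),72.86,[((.5522,-.043,.117),72.86),((.49,.12,.117),84),((.431,.284,.117),95)])
E
```

```text
dp [0.0, 0.0, -0.198] spin -0.0
dp [0.4299, 0.5497, -0.198] spin -0.0619
dp [0.8487, 1.107, -0.198] spin -0.123
```

Emit:
carry_out(
  deltas=[
    {"hand":10,"dp":[0,0,-0.06],"spin":0},
    {"hand":10,"dp":[0,0,-0.13],"spin":0},
    {"hand":10,"dp":[0,0,-0.198],"spin":0},
    {"hand":10,"dp":[0.08,0.11,-0.198],"spin":-0.015},
    {"hand":10,"dp":[0.17,0.22,-0.198],"spin":-0.03},
    {"hand":10,"dp":[0.25,0.33,-0.198],"spin":-0.045},
    {"hand":10,"dp":[0.34,0.44,-0.198],"spin":-0.06},
    {"hand":10,"dp":[0.43,0.55,-0.198],"spin":-0.075},
    {"hand":10,"dp":[0.51,0.66,-0.198],"spin":-0.09},
    {"hand":10,"dp":[0.6,0.77,-0.198],"spin":-0.105},
    {"hand":10,"dp":[0.68,0.88,-0.198],"spin":-0.123},
    {"hand":10,"dp":[0.73,0.95,-0.198],"spin":-0.123},
    {"hand":10,"dp":[0.73,0.95,-0.198],"spin":-0.123},
    {"hand":10,"dp":[0.73,0.95,-0.198],"spin":-0.123},
  ],
)

```text
time: 8.3
ee_pos: [0.4477, 0.2377, 0.1174]
eef_rot: [-0.044, 0.999, 0.0, 0.0]
ft_force: [0.2, 0.3, -1.8]
width: 0.0218
grip_force: 40.0
```

```bash
python3 - <<'E'
from plan import *
p,y,c,s=now(); print(p,y,c,s['width'],s['ft_force'])
i=shot('top','pics/t4.png');j=shot('side','pics/s4.png')
a=cv2.resize(i[110:200,170:270,::-1],None,fx=4,fy=4);b=cv2.resize(j[140:230,215:315,::-1],None,fx=4,fy=4)
cv2.imwrite('pics/c6.png',np.hstack([a,b]))
A=axes(np.radians(72.86)); p0=np.array([.5522,-.0430,.0675])+A@np.array([.73,.95,-.198])*.25; print(p0)
plan(p0,95,[((.431,.2845,.117),95),((.431,.2845,.036),95)])
E
```

```text
[0.4477 0.2377 0.1174] 95.07044803182382 -0.9999995972870642 0.021752207568787235 [ 0.2494  0.322  -1.8359]
[0.4478 0.2377 0.117 ]
dp [0.0506, 0.1922, 0.0] spin 0.0
dp [0.0506, 0.1922, 0.324] spin 0.0
```

View pics/c6.png

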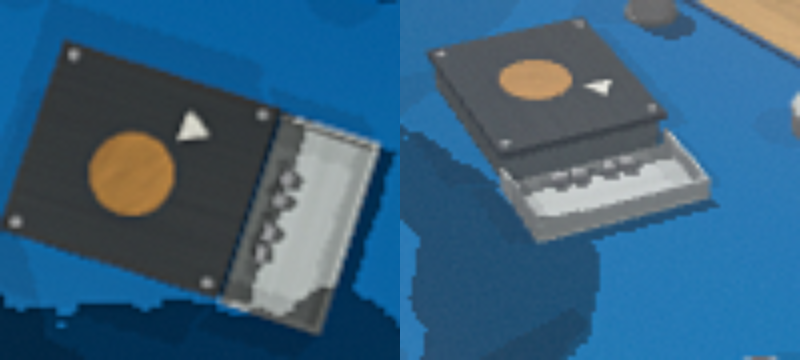

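The plate is clean and all four lumps lie in the tray, at crop px (290,178), (283,200), (270,232) and (262,250). Next, the scraper goes back into its caddy.

Emit:
carry_out(
  deltas=[
    {"hand":10,"dp":[0.02,0.1,0],"spin":0},
    {"hand":10,"dp":[0.051,0.192,0],"spin":0},
    {"hand":10,"dp":[0.051,0.192,0],"spin":0},
    {"hand":10,"dp":[0.051,0.192,0],"spin":0},
    {"hand":10,"dp":[0.051,0.192,0.08],"spin":0},
    {"hand":10,"dp":[0.051,0.192,0.16],"spin":0},
    {"hand":10,"dp":[0.051,0.192,0.22],"spin":0},
    {"hand":10,"dp":[0.051,0.192,0.27],"spin":0},
    {"hand":10,"dp":[0.051,0.192,0.3],"spin":0},
    {"hand":10,"dp":[0.051,0.192,0.32],"spin":0},
    {"hand":10,"dp":[0.051,0.192,0.328],"spin":0},
    {"hand":10,"dp":[0.051,0.192,0.328],"spin":0},
    {"hand":10,"dp":[0.051,0.192,0.328],"spin":0},
  ],
)

```text
time: 9.7
ee_pos: [0.431, 0.2845, 0.035]
eef_rot: [-0.044, 0.999, 0.0, 0.0]
ft_force: [-0.1, 1.0, -0.9]
width: 0.0224
grip_force: 40.0
```

```bash
python3 - <<'E'
from plan import *
p,y,c,s=now(); print(p,y,c,s['width'],s['ft_force'])
import m
from m import blobs
t=cv2.imread('pics/t4.png'); sd=cv2.imread('pics/s4.png')
for im,n,box in((t,'top',(185,130,225,175)),(sd,'side',(225,140,290,180))):
    for a,ce,pp in blobs(im,lambda h,s,v:(h>8)&(h<25)&(s>90)&(v>90),box,30):
        print(n,a,ce,onplane(n,[ce],.039),np.sqrt(cv2.contourArea(cv2.convexHull(pp.astype(np.float32)))))
    for a,ce,pp in blobs(im,lambda h,s,v:(s<60)&(v>110),box,15): print(' arrow',n,a,ce,onplane(n,[ce],.039))
E
```

```text
[0.431  0.2845 0.035 ] 95.02645031497215 -0.9999994352497498 0.022379667486008704 [-0.1192  1.0494 -0.9153]
top 359 [202.5153 153.0251] [[0.5751 0.0526 0.039 ]] 18.33030277982336
 arrow top 37 [217.5946 141.6486] [[0.6106 0.0095 0.039 ]]
side 136 [248.3824 159.4706] [[0.575  0.0531 0.039 ]] 11.045361017187261
 arrow side 18 [264.5556 161.1667] [[0.611  0.0104 0.039 ]]
 arrow side 62 [279.2903 177.3387] [[ 0.5851 -0.0912  0.039 ]]
```

Emit:
carry_out(
  deltas=[
    {"hand":10,"dp":[0,0,0.003],"spin":0},
    {"hand":10,"dp":[0,0,0.005],"spin":0},
    {"hand":10,"dp":[0,0,0.005],"spin":0},
    {"hand":10,"dp":[0,0,0.005],"spin":0},
  ],
)

```text
time: 10.1
ee_pos: [0.431, 0.2846, 0.0347]
eef_rot: [-0.044, 0.999, 0.0, 0.0]
ft_force: [-4.4, -3.2, 13.0]
width: 0.0217
grip_force: 40.0
```

Emit:
carry_out(
  deltas=[
    {"hand":10,"dp":[0,0,-0.004],"spin":0},
    {"hand":10,"dp":[0,0,-0.004],"spin":0},
    {"hand":26,"dp":[0,0,-0.004],"spin":0},
    {"hand":40,"dp":[0,0,-0.004],"spin":0},
    {"hand":60,"dp":[0,0,-0.004],"spin":0},
    {"hand":60,"dp":[0,0,-0.004],"spin":0},
    {"hand":60,"dp":[0,0,-0.004],"spin":0},
    {"hand":60,"dp":[0,0,-0.004],"spin":0},
    {"hand":60,"dp":[0,0,-0.1],"spin":0},
    {"hand":60,"dp":[0,0,-0.25],"spin":0},
    {"hand":60,"dp":[0,0,-0.4],"spin":0},
    {"hand":60,"dp":[0,0,-0.5],"spin":0},
    {"hand":60,"dp":[0,0,-0.5],"spin":0},
    {"hand":60,"dp":[0,0,-0.5],"spin":0},
  ],
)

```text
time: 11.5
ee_pos: [0.4307, 0.2844, 0.1584]
eef_rot: [-0.044, 0.999, 0.0, 0.0]
ft_force: [-0.9, 0.5, -0.7]
width: 0.0598
grip_force: 0.0
```

```bash
python3 - <<'E'
from plan import *
p,y,c,s=now(); print(p,y,c,s['width'],s['ft_force'],s['joint_positions'])
i=shot('top','pics/t5.png');j=shot('side','pics/s5.png')
S=onplane('side',[(0,0)],.073)
from m import blobs
for a,ce,pp in blobs(cv2.imread('pics/s5.png'),lambda h,s,v:(h<14)&(s>80),(150,125,205,170),15): print('scr now',a,ce)
for a,ce,pp in blobs(cv2.imread('pics/side0.png'),lambda h,s,v:(h<14)&(s>80),(150,125,205,170),15): print('scr start',a,ce)
# connector xy: measure and plan: graspyaw options
plan(p,y,[((.4528,-.337,p[2]),a) for a in (95,)])
E
```

```text
[0.4307 0.2844 0.1584] 95.03135705149579 -0.9999996056980444 0.05983563393046935 [-0.8974  0.5322 -0.6717] [-0.7868  0.1373  0.1245  1.8387 -0.0187  1.1658  1.0025]
scr now 311 [176.0932 146.0289]
scr start 280 [175.1857 145.1964]
dp [0.1297, -2.4838, 0.0] spin 0.0002
```

```bash
python3 - <<'E'
from plan import *
from m import blobs
o=np.array([.4528,-.3362])
for n,f,box in(('top','pics/t5.png',(318,183,352,215)),('side','pics/s5.png',(288,222,325,260)),('top','pics/top0.png',(318,183,352,215)),('side','pics/side0.png',(288,222,325,260))):
    im=cv2.imread(f)
    # not mat: blue hue & saturated
    for a,ce,p in blobs(im,lambda h,s,v:(s<110)&(v>85),box,30):
        X=onplane(n,p,.009)[:,:2]; d=X-o; r=np.hypot(*d.T); yaw=np.degrees(np.arctan2(d[:,1],d[:,0]))
        sel=(r>.032)&(abs(yaw+61)<30); print(n,a,ce,sel.sum(),'tab mean',X[sel].mean(0),'yaw',np.degrees(np.arctan2(*d[sel].mean(0)[::-1])),'rmax',r[sel].max())
        # flange circle: points on the side facing the camera, fit circle radius .026
        c=get_calibration(n); R=np.array(c['R']); cam=(-R.T@np.array(c['t']))[:2]
        cn=cv2.findContours(cv2.drawContours(np.zeros(im.shape[:2],np.uint8),[p.reshape(-1,1,2)],-1,0) if 0 else (lambda m:(m.__setitem__((p[:,1],p[:,0]),255),m)[1])(np.zeros(im.shape[:2],np.uint8)),cv2.RETR_EXTERNAL,cv2.CHAIN_APPROX_NONE)[0][0].reshape(-1,2)
        Y=onplane(n,cn,.006)[:,:2]; e=Y-o; u=(cam-o)/np.linalg.norm(cam-o); k=(e@u>.004)&(np.hypot(*e.T)<.033)
        from scipy.optimize import least_squares
        r_=least_squares(lambda q:np.hypot(*(Y[k]-q[:2]).T)-.0255,o,loss='soft_l1',f_scale=.002); print('   flange centre',r_.x,k.sum(),np.abs(r_.fun).mean())
E
```

```text
top 144 [331.5139 198.8125] 4 tab mean [ 0.4717 -0.3668] yaw -58.277787126717804 rmax 0.03826772318977633
   flange centre [ 0.4529 -0.3369] 20 0.0007623876371441286
side 305 [305.0033 242.941 ] 13 tab mean [ 0.4657 -0.3694] yaw -68.78731248784746 rmax 0.03937370149526191
   flange centre [ 0.4521 -0.3368] 22 0.001148293214192894<stdin>:9: RuntimeWarning: Mean of empty slice.
  ret = um.true_divide(
Traceback (most recent call last):
ValueError: zero-size array to reduction operation maximum which has no identity
```

```bash
python3 - <<'E'
from plan import *
p0=np.array([.431,.2845,.1588])
plan(p0,95,[((.4527,.05,.1588),60),((.4527,-.12,.1588),28.5),])
plan(np.array([.4527,.05,.1588]),60,[((.4527,-.12,.1588),28.5)])
E
```

```text
dp [-0.0047, -0.942, 0.0] spin 0.1944
dp [0.0545, -1.6194, 0.0] spin 0.3694
dp [-0.34, -0.5889, 0.0] spin 0.175
```

Emit:
carry_out(
  deltas=[
    {"hand":70,"dp":[0,-0.13,0],"spin":0.045},
    {"hand":87,"dp":[0,-0.28,0],"spin":0.09},
    {"hand":87,"dp":[0,-0.44,0],"spin":0.135},
    {"hand":87,"dp":[0,-0.6,0],"spin":0.18},
    {"hand":87,"dp":[0,-0.76,0],"spin":0.225},
    {"hand":87,"dp":[0,-0.88,0],"spin":0.27},
    {"hand":87,"dp":[0,-0.94,0],"spin":0.315},
    {"hand":87,"dp":[0,-0.94,0],"spin":0.3694},
    {"hand":87,"dp":[0,-0.94,0],"spin":0.3694},
    {"hand":87,"dp":[0,-0.94,0],"spin":0.3694},
    {"hand":87,"dp":[0,-0.94,0],"spin":0.3694},
  ],
)

```text
time: 12.7
ee_pos: [0.4509, 0.0506, 0.1578]
eef_rot: [0.509, 0.861, -0.0, -0.0]
ft_force: [0.3, -0.2, -0.2]
width: 0.0872
grip_force: 0.0
```

```bash
python3 - <<'E'
from plan import *
p,y,c,s=now(); print(p,y,c,s['width'],s['joint_positions'])
A=axes(np.radians(95)); p0=np.array([.431,.2845,.1588])+A@np.array([0,-.94,0])*.25; print(p0)
plan(p0,28.5,[((.4527,-.3368,.1588),28.5),((.4527,-.3368,.08),28.5)])
E
```

```text
[0.4509 0.0506 0.1578] 28.784493368722273 -0.9999996392649492 0.08718768117790249 [-0.5646 -0.0106  0.3529  1.9944  0.0041  1.158   0.2891]
[0.4515 0.0504 0.1588]
dp [-1.3634, -0.7347, 0.0] spin -0.0
dp [-1.3634, -0.7347, 0.3152] spin -0.0
```

Emit:
carry_out(
  deltas=[
    {"hand":87,"dp":[-0.12,-0.065,0],"spin":0},
    {"hand":87,"dp":[-0.27,-0.145,0],"spin":0},
    {"hand":87,"dp":[-0.43,-0.232,0],"spin":0},
    {"hand":87,"dp":[-0.59,-0.318,0],"spin":0},
    {"hand":87,"dp":[-0.75,-0.404,0],"spin":0},
    {"hand":87,"dp":[-0.9,-0.485,0],"spin":0},
    {"hand":87,"dp":[-1,-0.539,0],"spin":0},
    {"hand":87,"dp":[-1,-0.539,0],"spin":0},
  ],
)

```text
time: 13.5
ee_pos: [0.4514, -0.2378, 0.1582]
eef_rot: [0.512, 0.859, -0.001, 0.0]
ft_force: [0.1, 1.4, 0.2]
width: 0.0871
grip_force: 0.0
```

```bash
python3 - <<'E'
from plan import *
p,y,c,s=now(); print(p,y,c,s['width'],s['joint_positions'])
A=axes(np.radians(28.5)); p0=np.array([.4515,.0504,.1588])+A@np.array([-1,-.539,0])*.25; print(p0)
plan(p0,28.5,[((.4527,-.3368,.1588),28.5),((.4527,-.3368,.065),28.5)])
E
```

```text
[ 0.4514 -0.2378  0.1582] 28.396867529881707 -0.9999979924219508 0.08705914080772807 [-0.2273  0.1331  0.6759  1.8767 -0.0885  1.1617  0.9751]
[ 0.4524 -0.2336  0.1588]
dp [-0.3634, -0.1958, 0.0] spin -0.0
dp [-0.3634, -0.1958, 0.3752] spin -0.0
```

Emit:
carry_out(
  deltas=[
    {"hand":87,"dp":[-0.1,-0.055,0],"spin":0},
    {"hand":87,"dp":[-0.22,-0.12,0],"spin":0},
    {"hand":87,"dp":[-0.32,-0.17,0],"spin":0},
    {"hand":87,"dp":[-0.3634,-0.1958,0],"spin":0},
    {"hand":87,"dp":[-0.3634,-0.1958,0],"spin":0},
    {"hand":87,"dp":[-0.3634,-0.1958,0.13],"spin":0},
    {"hand":87,"dp":[-0.3634,-0.1958,0.26],"spin":0},
    {"hand":87,"dp":[-0.3634,-0.1958,0.36],"spin":0},
    {"hand":87,"dp":[-0.3634,-0.1958,0.36],"spin":0},
    {"hand":87,"dp":[-0.3634,-0.1958,0.36],"spin":0},
  ],
)

```text
time: 14.5
ee_pos: [0.4531, -0.3358, 0.0688]
eef_rot: [0.51, 0.86, 0.0, -0.0]
ft_force: [0.4, 0.4, 0.6]
width: 0.0868
grip_force: 0.0
```

```bash
python3 - <<'E'
from plan import *
p,y,c,s=now(); print(p,y,c,s['width'])
i=shot('top','pics/t6.png');j=shot('side','pics/s6.png')
a=cv2.resize(i[170:230,100:370,::-1],None,fx=2.9,fy=2.9);b=cv2.resize(j[190:290,255:355,::-1],None,fx=4,fy=4);b2=cv2.resize(j[115:175,140:235,::-1],None,fx=4,fy=4)
c=np.zeros((600,800,3),np.uint8); c[:174,:783]=a; c[180:580,:400]=b; c[180:420,410:790]=b2; cv2.imwrite('pics/c7.png',c)
E
```

```text
[ 0.4531 -0.3358  0.0688] 28.634903373987637 -0.9999997248725092 0.08677644614043432
```

View pics/c7.png

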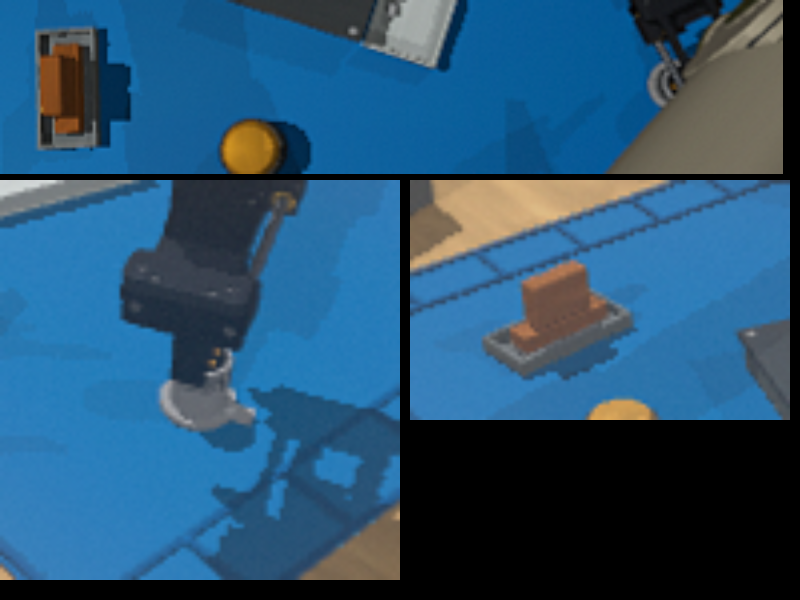

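The scraper stands upright in its caddy at crop (555,305), and the open fingers straddle the metal connector at crop (210,370). I'll go down, grip gently and lift.

Emit:
carry_out(
  deltas=[
    {"hand":87,"dp":[0,0,0.06],"spin":0},
    {"hand":87,"dp":[0,0,0.12],"spin":0},
    {"hand":87,"dp":[0,0,0.17],"spin":0},
    {"hand":87,"dp":[0,0,0.2],"spin":0},
    {"hand":87,"dp":[0,0,0.2],"spin":0},
    {"hand":87,"dp":[0,0,0.2],"spin":0},
    {"hand":60,"dp":[0,0,0.2],"spin":0},
    {"hand":48,"dp":[0,0,0.2],"spin":0},
    {"hand":42,"dp":[0,0,0.2],"spin":0},
    {"hand":30,"dp":[0,0,0.2],"spin":0},
    {"hand":30,"dp":[0,0,0.2],"spin":0},
    {"hand":30,"dp":[0,0,0.2],"spin":0},
    {"hand":30,"dp":[0,0,0.2],"spin":0},
    {"hand":30,"dp":[0,0,0.2],"spin":0},
  ],
  force=25,
)

```text
time: 16.0
ee_pos: [0.4527, -0.337, 0.0183]
eef_rot: [0.511, 0.86, 0.0, 0.0]
ft_force: [0.6, 0.1, 0.0]
width: 0.0393
grip_force: 25.0
```

```bash
python3 - <<'E'
from plan import *
p,y,c,s=now(); print(p,y,c,s['width'],s['grip_force'],s['ft_force'])
p0=np.array([.4527,-.3368,.0188])
plan(p0,28.5,[((.4527,-.3368,.12),28.5),((.47,-.1,.12),33)])
E
```

```text
[ 0.4527 -0.337   0.0183] 28.53577275432181 -0.9999999874483914 0.03930831944420504 25.000077201984823 [0.6176 0.0503 0.026 ]
dp [0.0, 0.0, -0.4048] spin -0.0
dp [0.7994, 0.5128, -0.4048] spin -0.025
```

Emit:
carry_out(
  deltas=[
    {"hand":30,"dp":[0,0,-0.03],"spin":0},
    {"hand":30,"dp":[0,0,-0.09],"spin":0},
    {"hand":30,"dp":[0,0,-0.17],"spin":0},
    {"hand":30,"dp":[0,0,-0.26],"spin":0},
    {"hand":30,"dp":[0,0,-0.34],"spin":0},
    {"hand":30,"dp":[0,0,-0.4],"spin":0},
    {"hand":30,"dp":[0.08,0.05,-0.4],"spin":0},
    {"hand":30,"dp":[0.18,0.115,-0.4],"spin":-0.005},
    {"hand":30,"dp":[0.28,0.18,-0.4],"spin":-0.01},
    {"hand":30,"dp":[0.38,0.245,-0.4],"spin":-0.015},
    {"hand":30,"dp":[0.48,0.31,-0.4],"spin":-0.02},
    {"hand":30,"dp":[0.58,0.37,-0.4],"spin":-0.025},
    {"hand":30,"dp":[0.67,0.43,-0.4],"spin":-0.025},
    {"hand":30,"dp":[0.74,0.48,-0.4],"spin":-0.025},
    {"hand":30,"dp":[0.8,0.513,-0.4],"spin":-0.025},
    {"hand":30,"dp":[0.8,0.513,-0.4],"spin":-0.025},
    {"hand":30,"dp":[0.8,0.513,-0.4],"spin":-0.025},
  ],
)

```text
time: 17.7
ee_pos: [0.4698, -0.1004, 0.1187]
eef_rot: [0.477, 0.879, 0.0, 0.0]
ft_force: [-0.2, -0.5, -1.8]
width: 0.0395
grip_force: 25.0
```

```bash
python3 - <<'E'
from plan import *
p,y,c,s=now(); print(p,y,c,s['width'],s['grip_force'],s['ft_force'])
A=axes(np.radians(28.5)); p0=np.array([.4527,-.3368,.0188])+A@np.array([.8,.513,-.4])*.25; print(p0)
plan(p0,33,[((.575,.0528,p0[2]),39.8),((.575,.0528,.07),39.8)])
E
```

```text
[ 0.4698 -0.1004  0.1187] 33.05493766928674 -0.9999998794193451 0.03953559751945227 24.999734312295914 [-0.1999 -0.5253 -1.7853]
[ 0.47   -0.0998  0.1188]
dp [0.2833, 0.6849, 0.0] spin -0.0378
dp [0.2833, 0.6849, 0.1952] spin -0.0378
```

Emit:
carry_out(
  deltas=[
    {"hand":30,"dp":[0.04,0.09,0],"spin":-0.008},
    {"hand":30,"dp":[0.08,0.19,0],"spin":-0.016},
    {"hand":30,"dp":[0.12,0.29,0],"spin":-0.024},
    {"hand":30,"dp":[0.16,0.39,0],"spin":-0.032},
    {"hand":30,"dp":[0.2,0.49,0],"spin":-0.038},
    {"hand":30,"dp":[0.24,0.59,0],"spin":-0.038},
    {"hand":30,"dp":[0.27,0.65,0],"spin":-0.038},
    {"hand":30,"dp":[0.283,0.685,0],"spin":-0.038},
    {"hand":30,"dp":[0.283,0.685,0],"spin":-0.038},
    {"hand":30,"dp":[0.283,0.685,0.07],"spin":-0.038},
    {"hand":30,"dp":[0.283,0.685,0.14],"spin":-0.038},
    {"hand":30,"dp":[0.283,0.685,0.195],"spin":-0.038},
    {"hand":30,"dp":[0.283,0.685,0.195],"spin":-0.038},
    {"hand":30,"dp":[0.283,0.685,0.195],"spin":-0.038},
  ],
)

```text
time: 19.1
ee_pos: [0.5747, 0.052, 0.0699]
eef_rot: [0.424, 0.906, -0.0, 0.0]
ft_force: [1.1, 0.3, -0.3]
width: 0.0397
grip_force: 25.0
```

```bash
python3 - <<'E'
from plan import *
from m import blobs
p,y,c,s=now(); print(p,y,c,s['width'],s['grip_force'],s['ft_force'])
j=shot('side','pics/s7.png'); shot('top','pics/t7.png')
b=cv2.resize(j[120:190,210:300,::-1],None,fx=8,fy=8,interpolation=cv2.INTER_CUBIC); cv2.imwrite('pics/c8.png',b)
# expected tab end and pad points in side view crop
D=np.array([.575,.0528]); zt=p[2]-.0143+.005
for lab,yw in(('-62',-50.2),('-72',-60.2),('-52',-40.2)):
    q=np.r_[p[:2]+.039*np.array([np.cos(np.radians(yw)),np.sin(np.radians(yw))]),zt]; print(lab,(proj('side',[q])-[210,120])*8)
print('axis at flange top',(proj('side',[np.r_[p[:2],zt]])-[210,120])*8)
E
```

```text
[0.5747 0.052  0.0699] 39.82911411802528 -0.9999999833300411 0.039721291013107854 24.99998759943992 [ 1.1026  0.2663 -0.3062]
-62 [[399.5511 283.7407]]
-72 [[395.4863 292.036 ]]
-52 [[400.8201 275.214 ]]
axis at flange top [[308.5473 274.0183]]
```

View pics/c8.png

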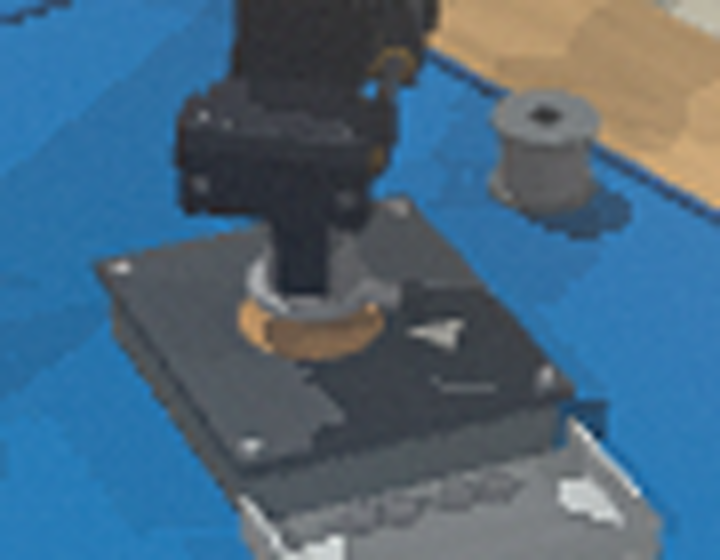

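The connector hovers upright over the disc. Its tab end is at crop (399,286), against (399.6,283.7) predicted for an aligned tab. I'll lower it gently.

Emit:
carry_out(
  deltas=[
    {"hand":30,"dp":[0,0,0.015],"spin":0},
    {"hand":30,"dp":[0,0,0.03],"spin":0},
    {"hand":30,"dp":[0,0,0.043],"spin":0},
    {"hand":30,"dp":[0,0,0.053],"spin":0},
    {"hand":30,"dp":[0,0,0.06],"spin":0},
    {"hand":30,"dp":[0,0,0.063],"spin":0},
    {"hand":30,"dp":[0,0,0.065],"spin":0},
    {"hand":30,"dp":[0,0,0.065],"spin":0},
    {"hand":30,"dp":[0,0,0.065],"spin":0},
  ],
)

```text
time: 20.1
ee_pos: [0.5748, 0.0527, 0.0534]
eef_rot: [0.424, 0.906, 0.0, 0.0]
ft_force: [-0.5, 0.5, -1.1]
width: 0.0393
grip_force: 25.0
```

Emit:
carry_out(
  deltas=[
    {"hand":30,"dp":[0,0,0.002],"spin":0},
    {"hand":30,"dp":[0,0,0.004],"spin":0},
    {"hand":30,"dp":[0,0,0.004],"spin":0},
    {"hand":30,"dp":[0,0,0.004],"spin":0},
  ],
)

```text
time: 20.5
ee_pos: [0.5749, 0.0527, 0.0532]
eef_rot: [0.424, 0.906, 0.0, -0.0]
ft_force: [-5.4, -1.0, 8.8]
width: 0.0394
grip_force: 25.0
```

Emit:
carry_out(
  deltas=[
    {"hand":30,"dp":[0,0,-0.002],"spin":0},
    {"hand":30,"dp":[0,0,-0.003],"spin":0},
    {"hand":42,"dp":[0,0,-0.003],"spin":0},
    {"hand":50,"dp":[0,0,-0.003],"spin":0},
    {"hand":65,"dp":[0,0,-0.003],"spin":0},
    {"hand":87,"dp":[0,0,-0.003],"spin":0},
    {"hand":87,"dp":[0,0,-0.003],"spin":0},
    {"hand":87,"dp":[0,0,-0.003],"spin":0},
    {"hand":87,"dp":[0,0,-0.003],"spin":0},
    {"hand":87,"dp":[0,0,-0.003],"spin":0},
    {"hand":87,"dp":[0,0,-0.1],"spin":0},
    {"hand":87,"dp":[0,0,-0.22],"spin":0},
    {"hand":87,"dp":[0,0,-0.34],"spin":0},
    {"hand":87,"dp":[0,0,-0.4],"spin":0},
    {"hand":87,"dp":[0,0,-0.4],"spin":0},
  ],
  force=10,
)

```text
time: 22.0
ee_pos: [0.5759, 0.0528, 0.1542]
eef_rot: [0.424, 0.906, 0.001, 0.001]
ft_force: [-0.4, 0.5, -0.6]
width: 0.0866
grip_force: 0.0
```

```bash
python3 - <<'E'
from plan import *
p,y,c,s=now(); print(p,y,s['width'],s['ft_force'])
plan(np.array([.575,.0528,.1535]),39.8,[((.45,.22,.17),39.8)])
E
```

```text
[0.5759 0.0528 0.1542] 39.87785848122318 0.08658577533817129 [-0.3864  0.5132 -0.5967]
dp [0.8339, 0.044, -0.066] spin -0.0
```

Emit:
carry_out(
  deltas=[
    {"hand":87,"dp":[0.12,0.006,-0.066],"spin":0},
    {"hand":87,"dp":[0.28,0.015,-0.066],"spin":0},
    {"hand":87,"dp":[0.44,0.02,-0.066],"spin":0},
    {"hand":87,"dp":[0.6,0.03,-0.066],"spin":0},
    {"hand":87,"dp":[0.75,0.04,-0.066],"spin":0},
    {"hand":87,"dp":[0.834,0.044,-0.066],"spin":0},
    {"hand":87,"dp":[0.834,0.044,-0.066],"spin":0},
    {"hand":87,"dp":[0.834,0.044,-0.066],"spin":0},
  ],
)

```text
time: 22.8
ee_pos: [0.449, 0.2194, 0.1676]
eef_rot: [0.423, 0.906, -0.001, -0.0]
ft_force: [0.2, -0.9, 0.4]
width: 0.0868
grip_force: 0.0
```

```bash
python3 - <<'E'
from plan import *
from m import blobs
shot('top','pics/t9.png'); shot('side','pics/s9.png')
D=np.array([.575,.0528]); 
for n,box in(('top',(180,122,226,180)),('side',(230,135,275,175))):
    a0=cv2.imread(f'pics/{n[0]}4.png').astype(int); a1=cv2.imread(f'pics/{n[0]}9.png').astype(int)
    x0,y0,x1,y1=box; h=cv2.cvtColor(a1.astype(np.uint8),cv2.COLOR_BGR2HSV).astype(int)
    m=np.zeros(a1.shape[:2],np.uint8); m[y0:y1,x0:x1]=((np.abs(a1-a0).max(2)>25)&(h[...,2]>85)&(h[...,1]<80))[y0:y1,x0:x1]
    k,l,st,ce=cv2.connectedComponentsWithStats(m); i=1+np.argmax(st[1:,4]); P=np.argwhere(l==i)[:,::-1]
    X=onplane(n,P,.044)[:,:2]; d=X-D; r=np.hypot(*d.T); yw=np.degrees(np.arctan2(d[:,1],d[:,0]))
    s=(r>.030)&(np.abs(yw+50)<30); print(n,len(P),ce[i],'tab px',P[s].mean(0),s.sum(),'yaw',np.degrees(np.arctan2(*d[s].mean(0)[::-1])),'rmax',r[s].max())
    # flange centre from near-camera outline
    c=get_calibration(n); R=np.array(c['R']); cam=(-R.T@np.array(c['t']))[:2]; u=(cam-D)/np.linalg.norm(cam-D)
    cn=cv2.findContours((l==i).astype(np.uint8),cv2.RETR_EXTERNAL,cv2.CHAIN_APPROX_NONE)[0][0].reshape(-1,2)
    Y=onplane(n,cn,.042)[:,:2]; e=Y-D; kk=(e@u>.0)&(np.hypot(*e.T)<.033)&~((np.abs(np.degrees(np.arctan2(e[:,1],e[:,0]))+50)<20))
    from scipy.optimize import least_squares
    q=least_squares(lambda q:np.hypot(*(Y[kk]-q[:2]).T)-.0255,D,loss='soft_l1',f_scale=.002); print('  flange centre',q.x,'off mm',(q.x-D)*1e3,kk.sum(),np.abs(q.fun).mean())
    if n=='top':
        x=a1[y0:y1,x0:x1].max(2)
    aw=cv2.cvtColor(a1.astype(np.uint8),cv2.COLOR_BGR2HSV)
# tan ring visible offset in top
im=cv2.imread('pics/t9.png')
for a,ce,pp in blobs(im,lambda h,s,v:(h>8)&(h<25)&(s>90)&(v>60),(185,130,225,175),8): print('tan left',a,ce)
E
```

```text
top 117 [201.9829 153.2479] tab px [212.1667 146.5   ] 12 yaw -55.58720269176801 rmax 0.038423083849922705
  flange centre [0.5804 0.0648] off mm [ 5.388  12.0376] 46 0.005548169904475274
side 138 [248.8551 159.3768] tab px [257.75  160.125] 8 yaw -59.15209330182335 rmax 0.03726286189082121
  flange centre [0.5711 0.0485] off mm [-3.9141 -4.3307] 15 0.001546609119710379
tan left 21 [204.7619 144.    ]
tan left 40 [197.975 158.425]
tan left 11 [211.9091 154.    ]
```

```bash
python3 - <<'E'
from plan import *
im=cv2.imread('pics/t9.png'); h=cv2.cvtColor(im,cv2.COLOR_BGR2HSV).astype(int)
print('     '+' '.join(f'{x:3d}' for x in range(189,224)))
for y in range(138,166):
    print(y,' '.join((f'{h[y,x,2]:3d}' if h[y,x,1]<90 else f't{h[y,x,2]//10:2d}') for x in range(189,224)))
pr=lambda X:proj('top',[X])[0].round(1)
D=np.array([.575,.0528])
for yw in(-50,-60):
    u=np.array([np.cos(np.radians(yw)),np.sin(np.radians(yw))]); print(yw,'tab end',pr(np.r_[D+.039*u,.044]),'mid',pr(np.r_[D+.032*u,.044]))
print('axis flange',pr(np.r_[D,.044]),'can top',pr(np.r_[D,.084]))
for a in range(0,360,45):
    u=np.array([np.cos(np.radians(a)),np.sin(np.radians(a))]); print(a,'flange edge',pr(np.r_[D+.026*u,.044]),'can top edge',pr(np.r_[D+.020*u,.084]))
E
```

```text
189 190 191 192 193 194 195 196 197 198 199 200 201 202 203 204 205 206 207 208 209 210 211 212 213 214 215 216 217 218 219 220 221 222 223
138  60  53  49  53  52  50  51  52  52  51  51  52  51  51  50  53  57  56  57  58  58  59  58  59  58  56  49  89 162 126  57  50  55  57  56
139  57  55  52  49  51  50  52  51  50  51  51  51  51  52  53  50  54  59  57  57  58  58  57  58  58  54  40 166 222 196 120  59  51  56  57
140  55  57  53  50  50  49  50  49  50  52  51  51  50  51  51  52  56  60  57  58  56  56  58  56  56  50  63 192 219 219 194 103  44  54  57
141  57  58  51  48  50  51  51  51  51  51  51  49  50  51  50  51  54  58  58  58  59  58  58  57  54  44 121 200 213 211 221 161  67  50  56
142  57  57  52  51  52  51  52  51  50  49  49  49  56  61  63  53  50  55  59  58  58  58  58  57  53  40 159 211 213 211 217 211 139  61  53
143  60  60  56  51  52  51  52  49  44  53 t 8 t10 t11 t12 t12 t11 t10 t 9  66  56  56  58  53  51  48  89 202 226 211 203 202 210 168  83  55
144  59  59  59  57  51  51  49  54  82 115 141 t13 137 142 t15 t15 t16 t15 t13 t 9  64  49  59 
[... 2957 characters left out ...]
55  56  54  53  54  55  58  57  58  58  57  58  57  59  60  60  61  60  60  60  59  59  59  60  61  61  62  60  63
-50 tab end [212.7 144.6] mid [210.9 146.1]
-60 tab end [214.  146.5] mid [211.9 147.7]
axis flange [202.2 152.7] can top [200.3 150. ]
0 flange edge [202.6 144. ] can top edge [200.6 143. ]
45 flange edge [196.2 146.4] can top edge [195.5 144.9]
90 flange edge [193.4 152.5] can top edge [193.2 149.8]
135 flange edge [195.7 158.7] can top edge [195.1 154.8]
180 flange edge [201.8 161.5] can top edge [200. 157.]
225 flange edge [208.2 159.1] can top edge [205.1 155.1]
270 flange edge [211.1 153. ] can top edge [207.4 150.2]
315 flange edge [208.7 146.8] can top edge [205.5 145.2]
```

Numerically, the connector is within about 2 mm of the disc centre, but the tab is at about -55.6° and the arrow at about -50.5°. That's inside the tolerance, but I'll take the 5° out with a gentle re-grip for more margin.

Emit:
carry_out(
  deltas=[
    {"hand":87,"dp":[-0.12,-0.006,0],"spin":0},
    {"hand":87,"dp":[-0.28,-0.015,0],"spin":0},
    {"hand":87,"dp":[-0.44,-0.023,0],"spin":0},
    {"hand":87,"dp":[-0.6,-0.032,0],"spin":0},
    {"hand":87,"dp":[-0.75,-0.04,0],"spin":0},
    {"hand":87,"dp":[-0.834,-0.044,0],"spin":0},
    {"hand":87,"dp":[-0.834,-0.044,0],"spin":0},
    {"hand":87,"dp":[-0.834,-0.044,0],"spin":0},
    {"hand":87,"dp":[-0.834,-0.044,0.1],"spin":0},
    {"hand":87,"dp":[-0.834,-0.044,0.2],"spin":0},
    {"hand":87,"dp":[-0.834,-0.044,0.3],"spin":0},
    {"hand":87,"dp":[-0.834,-0.044,0.4],"spin":0},
    {"hand":87,"dp":[-0.834,-0.044,0.45],"spin":0},
    {"hand":87,"dp":[-0.834,-0.044,0.459],"spin":0},
    {"hand":87,"dp":[-0.834,-0.044,0.459],"spin":0},
  ],
)

```text
time: 24.4
ee_pos: [0.5749, 0.0531, 0.0546]
eef_rot: [0.423, 0.906, 0.0, 0.0]
ft_force: [-0.3, -0.4, -0.1]
width: 0.0868
grip_force: 0.0
```

Emit:
carry_out(
  deltas=[
    {"hand":60,"dp":[0,0,0],"spin":0},
    {"hand":48,"dp":[0,0,0],"spin":0},
    {"hand":42,"dp":[0,0,0],"spin":0},
    {"hand":30,"dp":[0,0,0],"spin":0},
    {"hand":30,"dp":[0,0,0],"spin":0},
    {"hand":30,"dp":[0,0,0],"spin":0},
    {"hand":30,"dp":[0,0,0],"spin":-0.01},
    {"hand":30,"dp":[0,0,0],"spin":-0.02},
    {"hand":30,"dp":[0,0,0],"spin":-0.03},
    {"hand":30,"dp":[0,0,0],"spin":-0.03},
    {"hand":30,"dp":[0,0,0],"spin":-0.03},
    {"hand":30,"dp":[0,0,0],"spin":-0.03},
  ],
  force=15,
)

```text
time: 25.6
ee_pos: [0.5748, 0.0526, 0.054]
eef_rot: [0.381, 0.925, 0.0, -0.0]
ft_force: [0.2, -0.9, -0.7]
width: 0.0394
grip_force: 15.0
```

Emit:
carry_out(
  deltas=[
    {"hand":42,"dp":[0,0,0],"spin":0},
    {"hand":50,"dp":[0,0,0],"spin":0},
    {"hand":65,"dp":[0,0,0],"spin":0},
    {"hand":87,"dp":[0,0,0],"spin":0},
    {"hand":87,"dp":[0,0,0],"spin":0},
    {"hand":87,"dp":[0,0,0],"spin":0},
    {"hand":87,"dp":[0,0,0],"spin":0},
    {"hand":87,"dp":[0,0,-0.1],"spin":0},
    {"hand":87,"dp":[0,0,-0.22],"spin":0},
    {"hand":87,"dp":[0,0,-0.34],"spin":0},
    {"hand":87,"dp":[0,0,-0.46],"spin":0},
    {"hand":87,"dp":[0,0,-0.46],"spin":0},
    {"hand":87,"dp":[0.15,0.022,-0.46],"spin":0},
    {"hand":87,"dp":[0.3,0.044,-0.46],"spin":0},
    {"hand":87,"dp":[0.45,0.066,-0.46],"spin":0},
    {"hand":87,"dp":[0.6,0.089,-0.46],"spin":0},
    {"hand":87,"dp":[0.75,0.11,-0.46],"spin":0},
    {"hand":87,"dp":[0.826,0.122,-0.46],"spin":0},
    {"hand":87,"dp":[0.826,0.122,-0.46],"spin":0},
    {"hand":87,"dp":[0.826,0.122,-0.46],"spin":0},
  ],
)

```text
time: 27.6
ee_pos: [0.4495, 0.2193, 0.1687]
eef_rot: [0.38, 0.925, -0.0, -0.0]
ft_force: [0.6, 0.2, -1.5]
width: 0.087
grip_force: 0.0
```

```bash
python3 - <<'E'
from plan import *
p,y,c,s=now(); print(p,s['width'],s['ft_force'])
shot('top','pics/t10.png')
h=cv2.cvtColor(cv2.imread('pics/t10.png'),cv2.COLOR_BGR2HSV).astype(int)
for yy in range(141,165): print(yy,' '.join((f'{h[yy,x,2]:3d}' if h[yy,x,1]<90 else f't{h[yy,x,2]//10:2d}') for x in range(191,218)))
D=np.array([.575,.0528]); a1=cv2.imread('pics/t10.png').astype(int);a0=cv2.imread('pics/t4.png').astype(int)
m=((np.abs(a1-a0).max(2)>25)&(h[...,2]>85)&(h[...,1]<80)); m[:122]=0;m[180:]=0;m[:,:180]=0;m[:,226:]=0
P=np.argwhere(m)[:,::-1]; X=onplane('top',P,.044)[:,:2]; d=X-D; r=np.hypot(*d.T); k=(r>.03)&(np.abs(np.degrees(np.arctan2(d[:,1],d[:,0]))+50)<30)
print('tab',P[k].mean(0),np.degrees(np.arctan2(*d[k].mean(0)[::-1])))
# lumps in tray: dark spots
E
```

```text
[0.4495 0.2193 0.1687] 0.08698578473973054 [ 0.5545  0.2034 -1.5424]
141  52  48  51  50  51  51  50  50  48  51  49  50  50  51  54  58  59  58  57  58  58  56  55  44 120 200 212
142  54  51  51  49  51  51  50  50  49  49  57  59  63  51  49  54  58  59  58  57  57  57  54  40 159 210 214
143  53  52  51  53  52  50  46  52 t 8 t 9 t11 t12 t12 t11 t10 t 9  68  58  54  51  66  57  47  89 201 227 211
144  60  57  50  50  50  54  79 113 138 t14 143 144 t15 t16 t16 t15 t13 t 9  54  54 108  85  37 137 190 194 166
145  61  62  55  50  53 105 130 133 115  97  97 101 113 122 130 t13 t16 t15 t11 107 149 131  63  57  50  40  43
146  58  59  53  53 t10 135  91  42 t 1 t 0 t 4 t 3  22  78 111 110 142 173 163 152 158 162 135  66  37  50  55
147  57  60  52 t 9 140  92 t 3 t 0 t 1 t 1 t10 t 9 t 2 t 0  71 124 149 180 156 134 135 139 146  96  40  51  59
148  56  58 t 8 t14 121  53 t 7 t 8 t 3 t 1 t 8 t 7  25 t 1 t 0 119  89  70  80  77  73  68  70  41  41  58  63
149  57  56 t12 159  87 t 1 t12 t12 t 5 t 1 t 2 t 1  21  30  11  61  95  80  87  89  74  51  25  25  27  44  51
150  59  83 t14 161  87
[... 999 characters left out ...]
5 t12 t15 146 146 136 104  83  54  39  45  55  60  63  76  81  73 t 8 t 6  32  29  31  30  28  37
160  55  55  54  70 t12 t15 147 140 150 137 106  91  92  92 105 113  90  75 t 7 t 6  31  27  27  38  31  35  55
161  56  56  55  55  70 t12 t14 138 140 135 141 141 140 136 143 142 119 t11 t 7  41  41  41  40  55  48  54  59
162  54  53  53  55  54  55 t 9 t13 t14 t13 128 130 134 129 118 t 8 t12 t12  72  63  65  65  64  63  62  60  58
163  54  52  53  54  55  52  54  54 t 9 t11 t13 t14 t14 t15 t11 t10  71  61  60  60  60  59  61  60  61  62  61
164  57  58  55  57  54  54  52  51  53  55  54 t 5  56  57  59  59  58  59  60  60  60  61  61  58  59  60  61
tab [211.6667 145.9167] -51.77773069796296
```

```bash
python3 - <<'E'
from bench import *
print(close_job())
E
```

```text
the job is handed in; nothing more can be done
None
```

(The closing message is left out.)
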